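# Lock out, trim and release a rocking shaker

## Robot

A 6-joint arm with a two-finger parallel gripper is mounted at the origin on the work surface. World frame = base frame: x ahead of the robot, y to its left, z up, the work surface at z = 0. Lengths are in mm, angles in rad, forces in N, time in s.
With the tool pointing down it reaches from about 400 to 925 mm from the base axis. Payload 12.5 kg.
Tool frame: the origin (TCP) lies at the very end of the fingers, on their centre line; the grasp point (between the pads) lies 19 mm behind it; z points along the fingers, y is the line along which they close (so a half turn about z gives the same grasp; the last joint's range is limited). The gripper opens to 95 mm and grips with 3 to 60 N. Pads are 20 mm wide; open, the fingers measure 119 mm over their backs; the gripper's body (75 mm by 180 mm) begins 59 mm behind the grasp point.
Start: joints at [1.181, 0.491, 1.559, -0, 1.092, -0.106], TCP at [174.986, 600.022, 214.661] pointing down, gripper open.
Joint ranges: [-3.1, 3.1], [-0.84, 2.19], [0.05, 2.79], [-1.13, 4.28], [0.06, 2.93], [-2.69, 2.69]. Speed limits (rad/s): [2.22, 2.22, 2.79, 3.14, 3.14, 3.14].

## Interface

Orientations are given as a unit quaternion [x, y, z, w].
In Python, from workcell import state, viewer, arm, find_in, tip_of gives the robot as it stands.
- The arm moves only by the tool step_arm, never from a script. Its argument "moves" is a list of rows, each a list of 5 numbers: the closure, from 0 (fully open) to 1 (shut), then the shift along the world's x, y, z each as a share of 8 cm, from -1 to 1, then the turn about the world's z as a share of pi/4 rad, from -1 to 1. A call has 1 to 12 rows; each row is the pose to reach, as a shift and turn from the pose commanded when the call began; what a row does not reach only later rows make up. A row lasts 1/8 s, in which the tool goes at most 62.5 mm and 10.7 degrees, less where a joint would pass 70% of its speed; a pose out of reach is approached as far as the arm can. A call with a number of a shift or a turn outside -1 to 1 is refused whole. A call with a gripper value outside its range is refused whole. The fingers move at their own pace and stop on an object; "force" is the grip in N (left out, the last holds). Time passes only in rows, so rows that repeat a pose let the fingers close. It gives the time, the measured TCP pose, the force, the opening and the grip force at its end, in the units of the state.
- state(): the state, without advancing time (a new reading comes with each control period).
- viewer.grab_frame(name): name is "scene" or "top" or "wrist"; returns the picture (400x640x3 uint8, red, green, blue); there is no depth.
- viewer.camera_info(name): a dict with "fx", "fy", "cx", "cy" (pixels), "T" (4x4, takes a point from camera to world coordinates). Camera axes: x right, y down, z forward; pixel columns grow to the right and rows downward; lengths in mm; the calibration is good to about 2 mm. A picture is of the moment at which its call begins: read the wrist's pose just before it. camera_info takes no time and is no camera call; for the wrist camera it gives the pose at the moment of the call.
- arm.sign_off(): hands the job in; it is judged then, once.
Trained networks look in the newest picture that a camera, given by its name, has taken for a name from the list of things; names that differ only in an ending like _2 or _b are one class to them, and where a whole thing is asked for, a point or a joint stands for the part that bears it (a point fixed in the world has none). Each returns a list of dicts, best first, with "score" (0 to 1); they miss things now and then, are a little off and sometimes report something else, mostly with a low value. They report only what shows in the picture. A call takes as long as a camera call. They do not tell look-alikes from the thing itself.
- find_in(camera, label): "rect" ([left, top, width, height] in pixels, round what is visible of it).
- tip_of(camera, label): "location" ([column, row] in pixels: a listed point, or the origin of a listed thing).
The state is a dict: "t": time; "qpos": joint angles; "joint_vel": joint speeds; "joint_torque": joint torques, N m; "ee_pos": TCP position; "tcp_rot": TCP orientation; "wrist_force": force on the tool from outside, world axes, zero at the start; "moment": the same for the moment, N m; "opening": finger opening in mm; "finger_force": force on a finger pad.
Only numpy, scipy, OpenCV 4.12 (cv2) and the standard library are available. Lean on these libraries where they do the work, as an engineer would, in place of code of your own. Each camera call takes 0.05 s, during which the arm holds its last target. There are 200 camera calls.

## Task

Make the rocking shaker on the lab bench ready: first push the red mushroom stop down until it latches and stays down by itself, then, while it is latched, turn the shaker's blue trim knob until the platform sits level to within about half a degree. Finally twist the red head clockwise to reset it so that it springs fully up again, leaving the platform level. Work only through the knob and the stop: do not push on the platform, and leave the tube rack, tip box and bottle where they stand.

Things in the scene. Friction and masses are not known exactly. Their poses are not given: they have to be found in the camera images.
- stop_box: white stop box bolted to the bench, 110 x 110 x 60 mm high, with a flat yellow disc (68 mm across, top at 63 mm) and the red mushroom stop at the middle of its top. Origin: centre of its underside on the bench. It may stand left or right of the shaker.
- stop_top (a point): centre of the top of the red mushroom head, 106 mm above the bench when up; moves and turns with the head; z is up along the head's axis. The head is round, 40 mm across and 21 mm tall, with white clockwise arrows on top; its straight flank for gripping is 6 to 18 mm below this point. Its underside stands 22 mm above the yellow disc when up (17 mm when latched), over a 20 to 25 mm thick neck.
- stop (a joint): how far the red head is pushed down, m: 0 up, 0.009 at the bottom; a spring pushes it up (about 4 N at the top, 9 N at the bottom). It latches once pushed nearly to the bottom, past a snap that takes about 10 N, and then rests at about 0.005
- stop_turn (a joint): how far the red head is turned clockwise seen from above, rad, 0 to 1.5; stiff (friction) and stays where it is left. When latched, turning it past about 1.2 frees the latch, and it springs up when let go
- rocker: fixed white rocking shaker, base 250 (x) x 190 (y) x 38 mm with a knob block at its near end (-x). Origin: centre of the base's underside on the bench; x along the shaker away from the knob, y along the tilt axis. Four yellow index posts at the corners end at the height of the level platform's top corners
- trim_grip (a point): grip point of the blue trim knob, on its vertical axis, 77 mm above the bench, 185 mm from the rocker's origin towards -x: middle of a straight bar grip 42 mm long, 14 mm thick, rising 12 mm above this point and 16 mm below it, on a 44 mm disc. x runs along the bar and turns with it. The knob block's top is at 50 mm. The platform's edge is 70 mm from the knob's axis
- tilt (a joint): tilt of the platform about the rocker's y axis, rad: 0 is level, negative means the end by the knob is low and the far end high. It starts between -0.135 and -0.085. The trim knob drives it: each radian clockwise (from above) adds 0.045, anticlockwise takes 0.045 off; the knob is stiff and stays where it is left; it can overshoot level by some 0.05
- platform: the shaker's aluminium platform, 230 (x) x 185 (y) mm, with black mat and a staining tray (top 33 mm above the tilt axis); origin on the tilt axis 58 mm above the bench, plate top 12 mm above the axis; z is square to the plate
- tube_rack: bystander: loose green tube rack with blue-capped tubes, 66 x 98 mm, 65 mm high; origin at the centre of its underside
- tip_box: bystander: loose pale tip box with an orange band, 87 x 122 mm, 72 mm high; origin at the centre of its underside
- reagent: bystander: loose brown bottle with a blue cap, 56 mm across, 130 mm high; origin at the centre of its underside
Not all that is in view belongs to the job. What is shaped like the stop_box but green or pink is not meant.

How it is judged:
By the outcome, as a careful person would: the job done as asked, in the order asked, and still so for the second after the job is handed in, with the robot touching nothing.
It also fails if it takes over 72 s, if anything falls off the work surface, if the arm or the gripper's body presses on something with over 40 N, if the wrist force passes 120 N, or if a joint passes its speed limit or range.

## Working session

There is one attempt and no reset: what is moved stays moved. The work goes in short steps, Python scripts to look and compute and a tool call to move; the robot and the scene stay as the last step left them, time stands still between calls to the robot, and variables do not carry over. Pictures are saved under pics/ and viewed, at most 10 in all, crops included, and the job is handed in when it is done.

Besides the shell and the picture viewer there is one more tool, called as name(argument=value, ...) on one line, values as JSON. step_arm: Moves the arm, as the interface text tells. Shift numbers are shares of 8 cm and turn numbers shares of pi/4 rad, none past 1 either way. Its arguments: {"type":"object","properties":{"moves":{"type":"array","items":{"type":"array","items":{"type":"number","minimum":-1,"maximum":1}}},"force":{"type":"number"}},"required":["moves"]}

```bash
mkdir -p pics
cat > h.py <<'E'
from workcell import state, viewer, arm, find_in, tip_of
import numpy as np, cv2
def grab(n,f=None):
    im=viewer.grab_frame(n)
    if f: cv2.imwrite('pics/'+f,im[:,:,::-1])
    return im
def on_z(n,px,z):
    c=viewer.camera_info(n);T=np.array(c['T'])
    d=T[:3,:3]@np.array([(px[0]-c['cx'])/c['fx'],(px[1]-c['cy'])/c['fy'],1]);o=T[:3,3]
    return o+d*(z-o[2])/d[2]
def proj(n,p):
    c=viewer.camera_info(n);T=np.array(c['T']);q=T[:3,:3].T@(np.array(p)-T[:3,3])
    return np.array([c['fx']*q[0]/q[2]+c['cx'],c['fy']*q[1]/q[2]+c['cy']])
E
python3 - <<'E'
from h import *
a=grab('top','top1.png');b=grab('scene','scene1.png')
for n in ('top','scene'):
  print(n,np.round(viewer.camera_info(n)['T'],2).tolist(),viewer.camera_info(n)['fx'])
  for l,z in (('stop_top',106),('trim_grip',77),('rocker',0),('platform',58)):
    for r in tip_of(n,l)[:3]: print(l,r['score'],np.round(r['location']),np.round(on_z(n,r['location'],z)))
print(state())
E
```

```text
top [[0.02, -1.0, 0.09, 406.12], [-1.0, -0.02, -0.0, -65.63], [0.0, -0.09, -1.0, 1181.71], [0.0, 0.0, 0.0, 1.0]] 370.9956206597693
stop_top 0.59 [380. 192.] [ 542. -260.  106.]
stop_top 0.58 [368. 266.] [ 327. -226.  106.]
stop_top 0.52 [458. 147.] [ 680. -491.  106.]
trim_grip 0.64 [287. 212.] [479.  13.  77.]
rocker 0.82 [302. 157.] [664. -27.   0.]
platform 0.62 [302. 154.] [662. -28.  58.]
platform 0.57 [287. 209.] [492.  14.  58.]
scene [[0.01, 0.67, -0.74, 1337.91], [1.0, 0.0, 0.02, -97.56], [0.01, -0.74, -0.67, 850.28], [0.0, 0.0, 0.0, 1.0]] 414.9457115570666
stop_top 0.73 [246. 200.] [ 540. -270.  106.]
stop_top 0.55 [141. 240.] [ 680. -499.  106.]
stop_top 0.45 [269. 148.] [ 308. -227.  106.]
trim_grip 0.56 [349. 192.] [477.   7.  77.]
rocker 0.57 [343. 262.] [662. -16.   0.]
platform 0.7 [342. 247.] [663. -22.  58.]
platform 0.28 [243. 200.] [ 489. -289.   58.]
{'t': 0.5, 'qpos': array([ 1.18142470e+00,  4.90901283e-01,  1.55891332e+00,  1.74053111e-06,
        1.09169139e+00, -1.05605110e-01]), 'joint_vel': array([ 0.00075111,  0.00059778, -0.00021013,  0.00025659,  0.00091001,
        0.00214479]), 'joint_torque': array([-1.36115243e-03, -6.12051702e+01, -2.58279741e+01,  6.93612616e-02,
        4.47774015e-02, -2.60165756e-06]), 'ee_pos': array([174.96933449, 600.02269929, 214.65555004]), 'tcp_rot': array([1.41408098e-01, 9.89951387e-01, 4.21977237e-05, 9.86545598e-06]), 'wrist_force': array([0.22817903, 1.05591921, 0.03178958]), 'moment': array([ 0.03103474,  0.01756263, -0.00185112]), 'finger_force': 0.0, 'opening': 95.40687144740197}
```

View pics/top1.png

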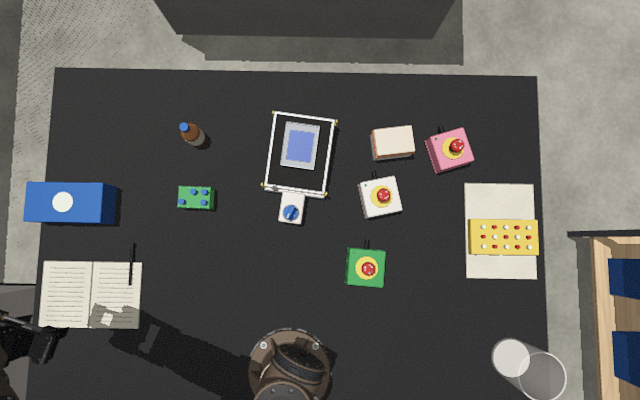

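View pics/scene1.png

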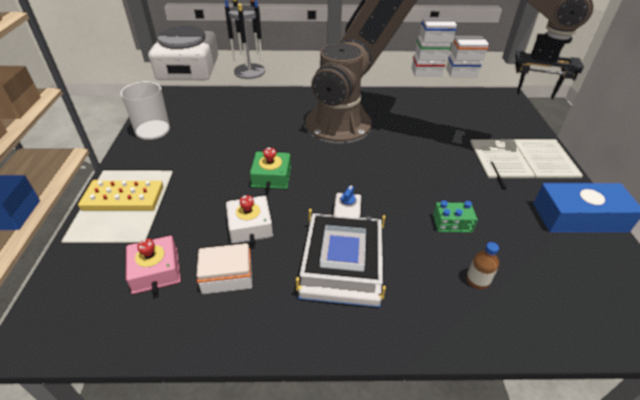

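The top view shows the white stop box with its red head at (383,196). The knob is at (291,212), the pink and green decoys are at (455,147) and (368,268), and the tip box is at (392,142). The scene view agrees, so I'll move over the knob first to look closer.

step_arm(moves=[[0, 0.95, -1, 0, 0], [0, 0.95, -1, 0, 0], [0, 0.95, -1, 0, 0]])

```text
t: 0.88
ee_pos: [252.8, 518.3, 215.0]
tcp_rot: [0.143, 0.99, 0.0, 0.0]
wrist_force: [0.3, -0.4, -0.1]
opening: 95.1
finger_force: 0.0
```

step_arm(moves=[[0, 0.95, -1, 0, 0], [0, 0.95, -1, 0, 0], [0, 0.95, -1, 0, 0]])

```text
t: 1.25
ee_pos: [328.4, 439.0, 214.8]
tcp_rot: [0.143, 0.99, 0.0, 0.0]
wrist_force: [-0.3, 1.4, 0.5]
opening: 95.2
finger_force: 0.0
```

step_arm(moves=[[0, 0.95, -1, 0, 0], [0, 0.95, -1, 0, 0], [0, 0.95, -1, 0, 0]])

```text
t: 1.62
ee_pos: [404.2, 359.5, 214.7]
tcp_rot: [0.143, 0.99, 0.0, 0.0]
wrist_force: [0.4, 1.2, 0.3]
opening: 94.8
finger_force: 0.0
```

step_arm(moves=[[0, 0.95, -1, 0, 0], [0, 0.95, -1, 0, 0], [0, 0.95, -1, 0, 0]])

```text
t: 2.0
ee_pos: [480.0, 279.9, 214.5]
tcp_rot: [0.142, 0.99, 0.0, 0.0]
wrist_force: [-0.0, 0.8, 0.5]
opening: 95.1
finger_force: 0.0
```

step_arm(moves=[[0, 0, -1, 0, 0], [0, 0, -1, 0, 0], [0, 0, -1, 0, 0]])

```text
t: 2.38
ee_pos: [478.6, 200.8, 214.9]
tcp_rot: [0.142, 0.99, 0.0, 0.0]
wrist_force: [-0.1, 0.9, 0.4]
opening: 95.2
finger_force: 0.0
```

step_arm(moves=[[0, 0, -1, 0, 0], [0, 0, -1, 0, 0], [0, 0, -1, 0, 0]])

```text
t: 2.75
ee_pos: [479.2, 120.7, 214.8]
tcp_rot: [0.142, 0.99, 0.0, 0.0]
wrist_force: [-0.3, 0.1, -0.0]
opening: 95.3
finger_force: 0.0
```

step_arm(moves=[[0, 0, -1, 0, 0], [0, 0, -1, 0, 0], [0, 0, -1, 0, 0], [0, 0, -1, 0, 0]])

```text
t: 3.25
ee_pos: [479.2, 41.3, 214.7]
tcp_rot: [0.141, 0.99, 0.0, 0.0]
wrist_force: [0.5, 0.7, -0.0]
opening: 95.2
finger_force: 0.0
```

Run:
```python
from h import *
s=state();print(s['t'],s['ee_pos'],s['tcp_rot'],s['qpos'])
a=grab('wrist','w1.png');print(np.round(viewer.camera_info('wrist')['T'],2).tolist())
for l,z in (('trim_grip',77),('rocker',0),('stop_top',106)):
    for r in tip_of('wrist',l)[:3]: print(l,r['score'],np.round(r['location']),np.round(on_z('wrist',r['location'],z)))
```

```text
3.25 [479.1558617   41.34141249 214.67313127] [1.41097969e-01 9.89995612e-01 2.23497921e-04 4.73142464e-05] [-5.16395930e-02  2.86944305e-01  1.90089881e+00  5.35480019e-04
  9.53615220e-01 -1.33960500e+00]
[[0.28, 0.92, 0.27, 402.0], [0.96, -0.27, -0.08, 64.04], [0.0, 0.28, -0.96, 385.88], [0.0, 0.0, 0.0, 1.0]]
trim_grip 0.69 [284. 199.] [482.   5.  77.]
rocker 0.75 [316. 315.] [662. -17.   0.]
```

View pics/w1.png

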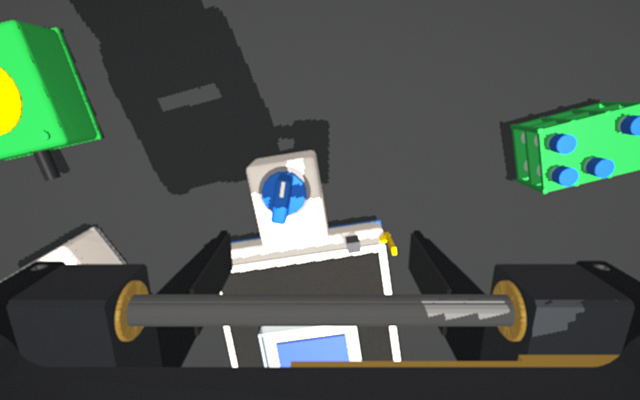

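The wrist view shows the knob centre at about (284,195). Its bar runs roughly from (289,175) to (278,220), and the platform is tilted beyond it. Next is an enlarged crop for precision.

Run:
```python
from h import *
im=cv2.imread('pics/w1.png')[140:260,220:380]
cv2.imwrite('pics/c1.png',cv2.resize(im,None,fx=5,fy=5,interpolation=cv2.INTER_CUBIC))
```

```text
(no output)
```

View pics/c1.png

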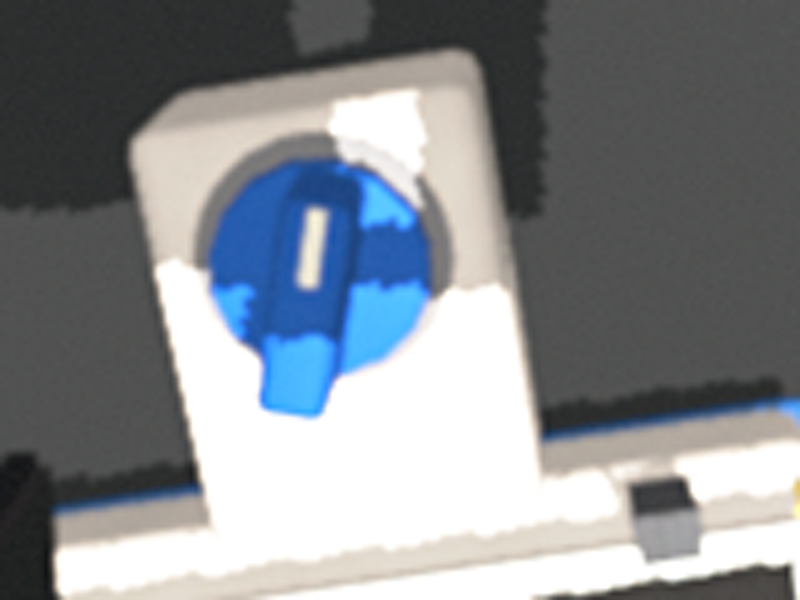

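step_arm(moves=[[1, 0.3, -1, 0, 0], [1, 0.3, -1, 0, 0], [1, 0.3, -1, 0, 0]])

```text
t: 3.82
ee_pos: [503.1, -40.6, 214.4]
tcp_rot: [0.142, 0.99, 0.0, -0.0]
wrist_force: [1.0, -0.1, 0.6]
opening: 70.5
finger_force: 0.0
```

step_arm(moves=[[1, 0, -1, 0, 0], [1, 0, -1, 0, 0], [1, 0, -1, 0, 0], [1, 0, -1, 0, 0]])

```text
t: 4.32
ee_pos: [502.8, -118.6, 214.7]
tcp_rot: [0.141, 0.99, 0.0, -0.0]
wrist_force: [-0.3, -0.2, 0.2]
opening: 30.3
finger_force: 0.0
```

step_arm(moves=[[1, 0, -1, 0, 0], [1, 0, -1, 0, 0], [1, 0, -1, 0, 0], [1, 0, -1, 0, 0]])

```text
t: 4.82
ee_pos: [502.9, -198.5, 214.6]
tcp_rot: [0.141, 0.99, 0.0, -0.0]
wrist_force: [0.5, -0.2, 0.3]
opening: 0.5
finger_force: 0.0
```

Run:
```python
from h import *
s=state();print(s['t'],s['ee_pos'],s['opening'])
a=grab('wrist','w2.png')
for l,z in (('stop_top',106),('trim_grip',77)):
    for r in tip_of('wrist',l)[:3]: print(l,r['score'],np.round(r['location']),np.round(on_z('wrist',r['location'],z),1))
```

```text
4.825 [ 502.92746101 -198.52441347  214.62476071] 0.45194106799208056
stop_top 0.76 [251. 253.] [ 538.4 -272.3  106. ]
trim_grip 0.68 [539.  98.] [481.1   3.4  77. ]
trim_grip 0.51 [267. 212.] [ 514.4 -253.8   77. ]
```

View pics/w2.png

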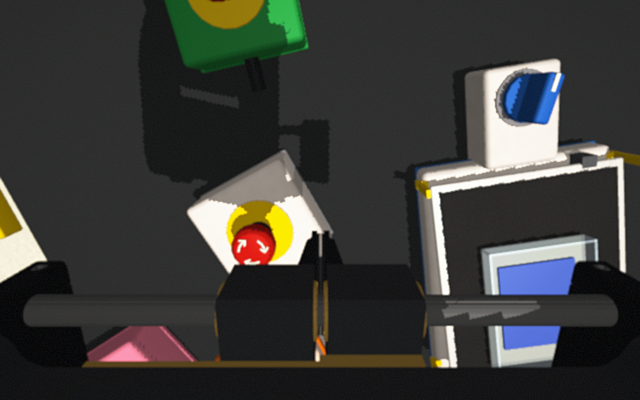

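Wrist view 2 shows the white stop box with its red head at about (253,244), just clear of the gripper. The fingers are shut at (320,260). I'll fit the head and the knob bar by projecting their known shapes.

```bash
cat >> h.py <<'E'
from scipy.optimize import minimize
def fit(n,mask,pts_of,x0,clip=400,step=None):
    """pose whose projected convex outlines (pts_of -> list of Nx3) best match the mask (sum of xor)"""
    def cost(x):
        m=np.zeros((mask.shape[0]*1,mask.shape[1]),np.uint8)
        for P in pts_of(x):
            q=np.array([proj(n,p) for p in P])
            cv2.fillConvexPoly(m,cv2.convexHull((q*16).round().astype(np.int32)),255,cv2.LINE_AA,4)
        return np.abs(m[:clip]/255.-mask[:clip]).sum()
    S=np.vstack([x0]+[np.array(x0)+d for d in np.diag(step)])
    return minimize(cost,x0,method='Nelder-Mead',options=dict(initial_simplex=S,maxiter=120))
th=np.linspace(0,2*np.pi,32,endpoint=False)
def head(x,top=106):
    return [np.vstack([np.c_[x[0]+20*np.cos(th),x[1]+20*np.sin(th),0*th+z] for z in (top-3,top-18)]+[np.c_[x[0]+16*np.cos(th),x[1]+16*np.sin(th),0*th+top]])]
def knob(x):
    c,s=np.cos(x[2]),np.sin(x[2])
    bar=np.array([[x[0]+a*21*c-b*7*s,x[1]+a*21*s+b*7*c,z] for a in(-1,1) for b in(-1,1) for z in(61,89)])
    disc=np.vstack([np.c_[x[0]+22*np.cos(th),x[1]+22*np.sin(th),0*th+z] for z in (55,61)])
    return [bar,disc]
E
python3 - <<'E'
from h import *
im=cv2.cvtColor(cv2.imread('pics/w2.png'),cv2.COLOR_BGR2HSV)
h,s,v=[c.astype(int) for c in cv2.split(im)]
red=((h<6)|(h>172))&(s>150)&(v>60);red=red.astype(np.uint8);red[:,:215]=0;red[:,290:]=0;red[:215]=0
red=cv2.morphologyEx(red,cv2.MORPH_CLOSE,np.ones((9,9)))
print('red',cv2.boundingRect(red))
r=fit('wrist',red,head,[540,-270],clip=262,step=[5,5]);print(r.x,r.fun,red.sum())
b=((h>95)&(h<125)&(s>130)).astype(np.uint8);b[:,:490]=0;b[:,575:]=0;b[:60]=0;b[135:]=0
b=cv2.morphologyEx(b,cv2.MORPH_CLOSE,np.ones((5,5)))
for a in (-.1,-.5,.3):
  r=fit('wrist',b,knob,[481,6,a],clip=140,step=[4,4,.2]);print(r.x,r.fun,b.sum())
E
```

```text
red (232, 224, 43, 41)Traceback (most recent call last):
  File "<stdin>", line 7, in <module>
  File "h.py", line 24, in fit
    return minimize(cost,x0,method='Nelder-Mead',options=dict(initial_simplex=S,maxiter=120))
    res = _minimize_neldermead(fun, x0, args, callback, bounds=bounds,
                               **options)
    fxr = func(xr)
    fx = function(np.copy(x), *(wrapper_args + args))
  File "h.py", line 20, in cost
    q=np.array([proj(n,p) for p in P])
                ~~~~^^^^^
  File "h.py", line 12, in proj
    c=viewer.camera_info(n);T=np.array(c['T']);q=T[:3,:3].T@(np.array(p)-T[:3,3])
ValueError: time passes only in moves, steps and waits
```

```bash
sed -i 's/viewer.camera_info(n);T/cam(n);T/; s/c=viewer.camera_info(n);T/c=cam(n);T/' h.py
cat >> h.py <<'E'
import functools
cam=functools.lru_cache(lambda n: viewer.camera_info(n))   # arm stands still within a script
E
cat > f.py <<'E'
from h import *
def hsv(f):
    return [c.astype(int) for c in cv2.split(cv2.cvtColor(cv2.imread('pics/'+f),cv2.COLOR_BGR2HSV))]
def redmask(f,x0,x1,y0,y1):
    h,s,v=hsv(f);m=(((h<6)|(h>172))&(s>150)&(v>60)).astype(np.uint8)
    k=np.zeros_like(m);k[y0:y1,x0:x1]=m[y0:y1,x0:x1];return cv2.morphologyEx(k,cv2.MORPH_CLOSE,np.ones((9,9)))
def bluemask(f,x0,x1,y0,y1):
    h,s,v=hsv(f);m=((h>95)&(h<125)&(s>130)).astype(np.uint8)
    k=np.zeros_like(m);k[y0:y1,x0:x1]=m[y0:y1,x0:x1];return cv2.morphologyEx(k,cv2.MORPH_CLOSE,np.ones((7,7)))
E
python3 - <<'E'
from f import *
red=redmask('w2.png',215,290,215,265)
r=fit('wrist',red,head,[540,-270],clip=262,step=[5,5]);print(r.x,r.fun,red.sum())
b=bluemask('w2.png',490,575,60,135)
for a in (-.1,-.5,.3):
  r=fit('wrist',b,knob,[481,6,a],clip=140,step=[4,4,.2]);print(r.x,r.fun,b.sum())
E
```

```text
[ 538.89916159 -271.73029285] 191.4941176470588 1368
[ 4.82850900e+02  3.78791698e+00 -4.00904473e-01] 383.89019607843136 2357
[ 4.82647994e+02  3.14864943e+00 -4.15577606e-01] 381.9176470588235 2357
[ 4.82618160e+02  3.42939968e+00 -4.08199034e-01] 382.6549019607843 2357
```

step_arm(moves=[[1, 0.45, -0.92, 0, 0], [1, 0.45, -0.92, 0, 0], [1, 0.45, -0.92, -0.5, 0], [1, 0.45, -0.92, -1, 0], [1, 0.45, -0.92, -1, 0]])

```text
t: 5.6
ee_pos: [538.1, -272.3, 132.5]
tcp_rot: [0.141, 0.99, 0.001, -0.002]
wrist_force: [0.5, 1.1, 0.2]
opening: 0.4
finger_force: 0.0
```

step_arm(moves=[[1, 0, 0, -0.25, 0], [1, 0, 0, -0.35, 0], [1, 0, 0, -0.39, 0], [1, 0, 0, -0.42, 0], [1, 0, 0, -0.45, 0]])

```text
t: 6.22
ee_pos: [539.8, -273.8, 100.5]
tcp_rot: [0.141, 0.99, -0.0, 0.001]
wrist_force: [0.4, 1.0, 5.2]
opening: 0.3
finger_force: 2.7
```

step_arm(moves=[[1, 0, 0, -0.02, 0], [1, 0, 0, -0.03, 0], [1, 0, 0, -0.04, 0], [1, 0, 0, -0.04, 0], [1, 0, 0, -0.04, 0]])

```text
t: 6.85
ee_pos: [540.0, -273.9, 97.4]
tcp_rot: [0.141, 0.99, -0.0, 0.001]
wrist_force: [0.8, 1.6, 7.6]
opening: 0.7
finger_force: 3.8
```

step_arm(moves=[[1, 0, 0, -0.01, 0], [1, 0, 0, -0.02, 0], [1, 0, 0, -0.03, 0], [1, 0, 0, -0.035, 0], [1, 0, 0, -0.04, 0], [1, 0, 0, -0.04, 0]])

```text
t: 7.6
ee_pos: [540.6, -274.2, 96.5]
tcp_rot: [0.141, 0.99, -0.001, 0.003]
wrist_force: [-3.4, 4.4, 27.8]
opening: 0.6
finger_force: 14.3
```

step_arm(moves=[[1, 0, 0, 0.1, 0], [1, 0, 0, 0.6, 0], [1, 0, 0, 1, 0]])

```text
t: 7.98
ee_pos: [539.2, -273.7, 174.4]
tcp_rot: [0.141, 0.99, -0.0, 0.001]
wrist_force: [0.6, 0.3, -0.0]
opening: 0.5
finger_force: 0.0
```

step_arm(moves=[[0.5, -0.45, 0.92, 0.5, 0], [0.5, -0.45, 0.92, 0.5, 0], [0.5, -0.45, 0.92, 0.5, 0], [0.5, -0.45, 0.92, 0.5, 0]])

```text
t: 8.48
ee_pos: [503.4, -200.6, 212.4]
tcp_rot: [0.141, 0.99, -0.0, 0.0]
wrist_force: [0.7, 0.2, -0.2]
opening: 35.2
finger_force: 0.0
```

Run:
```python
from f import *
s=state();print(s['t'],s['ee_pos'],s['opening'])
grab('wrist','w3.png')
red=redmask('w3.png',215,290,215,265);print(cv2.boundingRect(red))
for top in (106,101):
  r=fit('wrist',red,lambda x:head(x,top),[539,-272],clip=262,step=[5,5]);print(top,r.x,r.fun,red.sum())
```

```text
8.475 [ 503.42278559 -200.55529496  212.39630017] 35.21620358600072
(235, 223, 42, 42)
106 [ 537.16044097 -269.98128403] 434.0862745098039 1195
101 [ 538.61346976 -271.48244784] 409.34509803921566 1195
```

Run:
```python
import cv2,numpy as np
c=[cv2.resize(cv2.imread(f'pics/w{i}.png')[190:275,210:300],None,fx=4,fy=4,interpolation=cv2.INTER_CUBIC) for i in (2,3)]
cv2.imwrite('pics/c2.png',np.hstack(c))
```

```text
(no output)
```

View pics/c2.png

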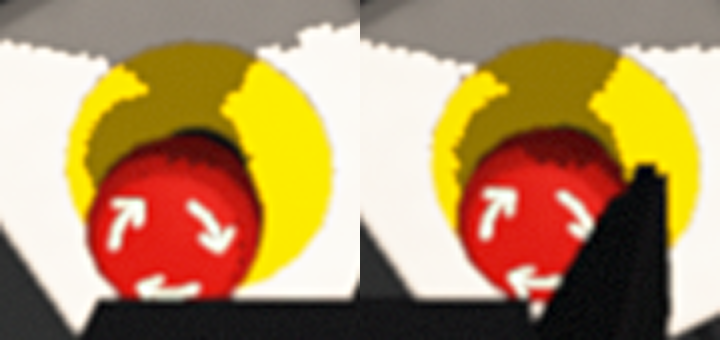

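Side by side, the head now sits lower over the disc and the dark gap at its neck is gone, so the stop is latched. On to the knob.

step_arm(moves=[[0.5, -0.26, 0.85, 0, -0.16], [0.5, -0.26, 0.85, 0, -0.16], [0.5, -0.26, 0.85, 0, -0.16]])

```text
t: 8.9
ee_pos: [482.6, -132.3, 212.0]
tcp_rot: [0.203, 0.979, -0.0, -0.0]
wrist_force: [0.6, -0.4, 0.3]
opening: 47.4
finger_force: 0.0
```

step_arm(moves=[[0.5, 0, 0.85, 0, 0], [0.5, 0, 0.85, 0, 0], [0.5, 0, 0.85, 0, 0]])

```text
t: 9.28
ee_pos: [482.9, -64.7, 212.1]
tcp_rot: [0.203, 0.979, -0.0, 0.0]
wrist_force: [0.3, 0.6, -0.0]
opening: 47.5
finger_force: 0.0
```

step_arm(moves=[[0.5, 0, 0.85, 0, 0], [0.5, 0, 0.85, 0, 0], [0.5, 0, 0.85, 0, 0], [0.5, 0, 0.85, 0, 0], [0.5, 0, 0.85, 0, 0]])

```text
t: 9.9
ee_pos: [482.3, 3.0, 212.2]
tcp_rot: [0.204, 0.979, -0.0, 0.0]
wrist_force: [-0.1, -0.3, 0.1]
opening: 47.4
finger_force: 0.0
```

Run:
```python
from f import *
s=state();q=s['tcp_rot'];print(s['t'],s['ee_pos'],s['opening'],'yawy',np.arctan2(q[1]**2-q[0]**2,2*q[0]*q[1]))
grab('wrist','w4.png')
p=proj('wrist',[482,4,75]).astype(int);print(p)
b=bluemask('w4.png',p[0]-45,p[0]+45,p[1]-40,p[1]+40);print(cv2.boundingRect(b))
for a in (-.2,-.6):
  r=fit('wrist',b,knob,[482,4,a],step=[4,4,.2]);print(r.x,r.fun,b.sum())
for l in ('trim_grip',):
  for r in tip_of('wrist',l)[:2]: print(l,r['score'],np.round(r['location']),np.round(on_z('wrist',r['location'],77),1))
```

```text
9.9 [482.3360793    2.98309338 212.20551926] 47.44970964286198 yawy 1.1598923750292371
[320 184]
(298, 158, 45, 52)
[ 4.81949087e+02  3.07249323e+00 -3.55085118e-01] 279.09411764705885 1618
[ 4.81832771e+02  3.93137765e+00 -4.23660186e-01] 280.2941176470588 1618
trim_grip 0.98 [319. 181.] [477.9   4.1  77. ]
```

View pics/w4.png

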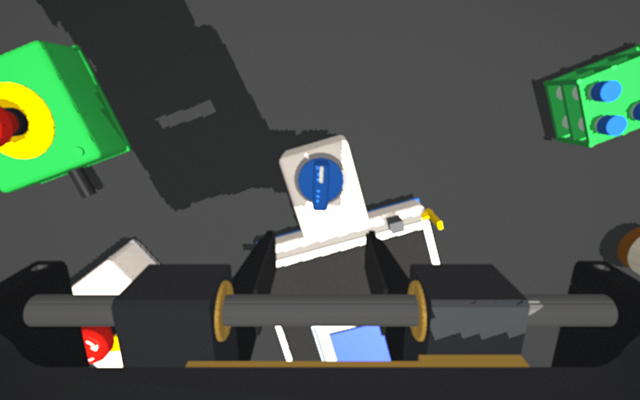

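The bar is vertical in the image at (319,181), so it lines up with the jaws, and the fit puts the knob at about (481,3.5). I'll descend to TCP z of about 66, staying above the disc, and grip.

step_arm(moves=[[0.5, -0.01, 0.01, -0.6, 0], [0.5, -0.01, 0.01, -1, 0], [0.5, -0.01, 0.01, -1, 0]])

```text
t: 10.38
ee_pos: [480.5, 4.7, 130.9]
tcp_rot: [0.203, 0.979, -0.0, -0.002]
wrist_force: [0.4, 0.1, 0.6]
opening: 47.8
finger_force: 0.0
```

step_arm(moves=[[0.5, 0, 0, -0.5, 0], [0.5, 0, 0, -0.82, 0], [0.5, 0, 0, -0.82, 0], [1, 0, 0, -0.82, 0], [1, 0, 0, -0.82, 0], [1, 0, 0, -0.82, 0], [1, 0, 0, -0.82, 0], [1, 0, 0, -0.82, 0]], force=30)

```text
t: 11.38
ee_pos: [481.3, 3.9, 67.2]
tcp_rot: [0.203, 0.979, -0.001, 0.0]
wrist_force: [-3.8, -10.3, 7.5]
opening: 14.0
finger_force: 30.0
```

step_arm(moves=[[1, 0, 0, 0, -0.2], [1, 0, 0, 0, -0.4], [1, 0, 0, 0, -0.6], [1, 0, 0, 0, -0.8], [1, 0, 0, 0, -1], [1, 0, 0, 0, -1]])

```text
t: 12.12
ee_pos: [481.6, 4.0, 67.2]
tcp_rot: [0.563, 0.826, -0.0, 0.001]
wrist_force: [-1.6, -7.6, 6.8]
opening: 13.9
finger_force: 30.0
```

step_arm(moves=[[1, 0, 0, 0, -0.2], [1, 0, 0, 0, -0.4], [1, 0, 0, 0, -0.6], [1, 0, 0, 0, -0.8], [1, 0, 0, 0, -1], [1, 0, 0, 0, -1]])

```text
t: 12.88
ee_pos: [481.8, 4.0, 67.2]
tcp_rot: [0.837, 0.548, 0.0, 0.001]
wrist_force: [-0.6, -8.5, 5.1]
opening: 14.0
finger_force: 30.0
```

Run:
```python
from f import *
s=state();q=s['tcp_rot'];print(s['t'],s['ee_pos'],s['wrist_force'],s['moment'],s['opening'],'yawy',np.arctan2(q[1]**2-q[0]**2,2*q[0]*q[1]))
a=grab('scene','s2.png')[190:320,280:410,::-1]
b=cv2.imread('pics/scene1.png')[190:320,280:410]
cv2.imwrite('pics/c3.png',np.hstack([cv2.resize(i,(400,400),interpolation=cv2.INTER_CUBIC) for i in (b,a)]))
```

```text
12.875 [481.81831125   3.98995582  67.22443638] [-0.57182416 -8.45394174  5.10905206] [-1.81906338  0.25706182 -0.08685477] 14.045983012610687 yawy -0.4114914391671137
```

View pics/c3.png

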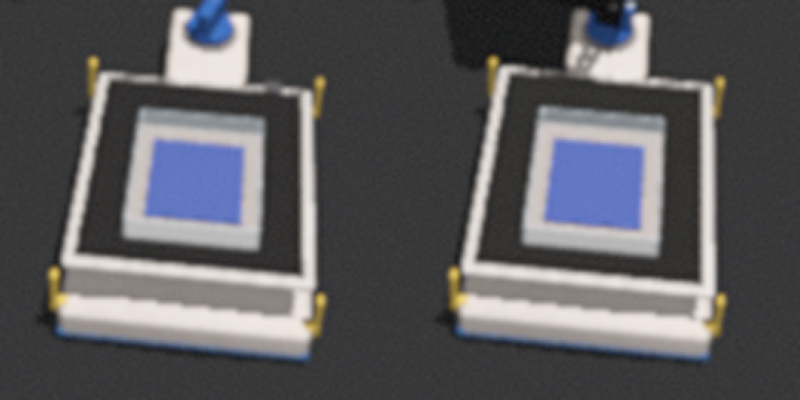

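The platform is rising, with its far side face getting smaller while staying tilted. I'll turn it about 0.7 rad more, then release, lift and take views for a proper tilt estimate.

step_arm(moves=[[1, 0, 0, 0, -0.2], [1, 0, 0, 0, -0.4], [1, 0, 0, 0, -0.6], [1, 0, 0, 0, -0.8], [1, 0, 0, 0, -0.9], [1, 0, 0, 0, -0.9]])

```text
t: 13.68
ee_pos: [482.0, 3.8, 67.2]
tcp_rot: [0.974, 0.225, 0.001, 0.001]
wrist_force: [-0.3, -10.8, 4.8]
opening: 13.6
finger_force: 30.0
```

```bash
cat >> h.py <<'E'
import pickle,os
def store(n,f,turn):
    """save picture with its calibration and knob turn so far (rad clockwise)"""
    s=state();c=viewer.camera_info(n);im=grab(n,f+'.png')
    pickle.dump(dict(n=n,T=np.array(c['T']),K=[c[k] for k in('fx','fy','cx','cy')],turn=turn,im=im),open('pics/'+f+'.pkl','wb'))
E
python3 - <<'E'
from h import *
s=state();q=s['tcp_rot'];yaw=np.arctan2(q[1]**2-q[0]**2,2*q[0]*q[1]);t=1.1599-yaw
print(s['t'],s['ee_pos'],s['wrist_force'],yaw,t)
store('scene','a_s3',t)
for f,tt in (('scene1',0),('s2',1.5714)):
    c=viewer.camera_info('scene')
    pickle.dump(dict(n='scene',T=np.array(c['T']),K=[c[k] for k in('fx','fy','cx','cy')],turn=tt,im=cv2.imread(f'pics/{f}.png')[:,:,::-1]),open(f'pics/a_{f}.pkl','wb'))
E
```

```text
13.675 [482.00362984   3.8163698   67.23359008] [ -0.27769388 -10.7992812    4.81465648] -1.1170180765631632 2.276918076563163
```

step_arm(moves=[[0.5, 0, 0, 0, 0], [0.5, 0, 0, 0, 0], [0.5, 0, 0, 0.3, 0], [0.5, 0, 0, 1, 0], [0.5, 0, 0, 1, 0]])

```text
t: 14.35
ee_pos: [482.8, 4.9, 149.7]
tcp_rot: [0.974, 0.225, 0.003, 0.001]
wrist_force: [0.6, -0.4, -0.2]
opening: 47.2
finger_force: 0.0
```

step_arm(moves=[[0.5, 0, 0, 1, 0], [0.5, 0, 0, 1, 0], [0.5, 0, 0, 1, 0]])

```text
t: 14.72
ee_pos: [481.5, 4.9, 226.8]
tcp_rot: [0.974, 0.225, 0.001, 0.0]
wrist_force: [-0.2, -0.4, -0.5]
opening: 47.7
finger_force: 0.0
```

step_arm(moves=[[0.5, 1, -0.1, 1, 0], [0.5, 1, -0.1, 1, 0], [0.5, 1, -0.1, 1, 0], [0.5, 1, -0.1, 1, 0]])

```text
t: 15.22
ee_pos: [560.5, -3.0, 304.2]
tcp_rot: [0.974, 0.225, -0.002, -0.001]
wrist_force: [0.4, -0.2, -0.9]
opening: 47.8
finger_force: 0.0
```

step_arm(moves=[[0.5, 0.9, -0.1, 0, -0.45], [0.5, 0.9, -0.1, 0, -0.45], [0.5, 0.9, -0.1, 0, -0.45], [0.5, 0.9, -0.1, 0, -0.45], [0.5, 0.9, -0.1, 0, -0.45]])

```text
t: 15.85
ee_pos: [632.6, -11.0, 306.8]
tcp_rot: [0.999, 0.052, -0.0, 0.0]
wrist_force: [-0.2, 0.2, 0.8]
opening: 47.2
finger_force: 0.0
```

Run:
```python
from h import *
s=state();print(s['t'],s['ee_pos'],s['joint_vel'].max(),s['qpos'])
store('wrist','a_w5',2.278)
print([np.round(proj('wrist',[x,y,70])) for x,y in ((780,58),(758,-125),(552,87),(530,-96))])
```

```text
15.85 [632.63879514 -11.04951298 306.81513227] 0.010941789587366902 [-1.21770862e-01  4.30259586e-01  1.41098218e+00 -8.00247031e-05
  1.30038117e+00  1.34589101e+00]
[array([270.,  23.]), array([435.,  64.]), array([236., 220.]), array([378., 250.])]
```

View pics/a_w5.png

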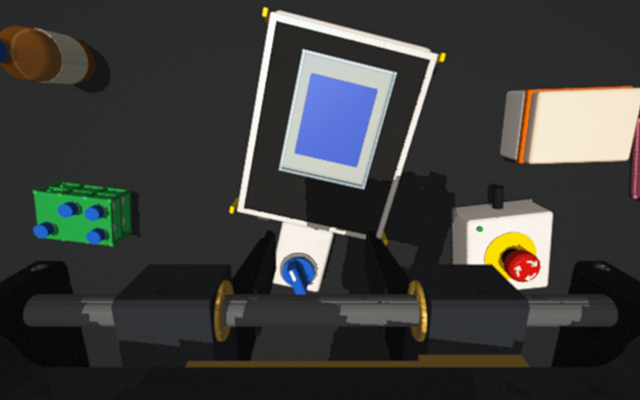

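The wrist view shows the whole platform: mat corners at about (280,20), (432,58), (245,205) and (380,238), with a yellow post beside each and the knob at (297,270). Two more views with a wide sideways baseline will give the heights.

step_arm(moves=[[0.5, 0, 1, 0.35, 0], [0.5, 0, 1, 0.35, 0], [0.5, 0, 1, 0.35, 0]])

```text
t: 16.27
ee_pos: [633.2, 70.0, 335.2]
tcp_rot: [0.999, 0.052, 0.001, 0.0]
wrist_force: [-0.4, -0.9, -0.2]
opening: 47.3
finger_force: 0.0
```

step_arm(moves=[[0.5, 0, 1, 0, 0], [0.5, 0, 1, 0, 0], [0.5, 0, 1, 0, 0], [0.5, 0, 1, 0, 0], [0.5, 0, 1, 0, 0]])

```text
t: 16.9
ee_pos: [633.5, 147.4, 334.7]
tcp_rot: [0.999, 0.05, -0.0, 0.0]
wrist_force: [0.3, 0.5, -0.3]
opening: 48.0
finger_force: 0.0
```

Run:
```python
from h import *
s=state();print(s['t'],s['ee_pos'],abs(s['joint_vel']).max());store('wrist','a_w6',2.278);store('scene','a_s4',2.278)
```

```text
16.9 [633.54517279 147.43494442 334.65782338] 0.0040567282532302995
```

step_arm(moves=[[0.5, 0, -1, 0, 0], [0.5, 0, -1, 0, 0], [0.5, 0, -1, 0, 0]])

```text
t: 17.38
ee_pos: [633.5, 67.7, 334.8]
tcp_rot: [0.999, 0.049, 0.0, -0.0]
wrist_force: [0.5, -0.4, -0.1]
opening: 47.7
finger_force: 0.0
```

step_arm(moves=[[0.5, 0, -1, 0, 0], [0.5, 0, -1, 0, 0], [0.5, 0, -1, 0, 0]])

```text
t: 17.75
ee_pos: [633.5, -11.0, 334.6]
tcp_rot: [0.999, 0.05, 0.0, -0.0]
wrist_force: [0.3, 1.5, -0.1]
opening: 47.4
finger_force: 0.0
```

step_arm(moves=[[0.5, 0, -1, 0, 0], [0.5, 0, -1, 0, 0], [0.5, 0, -1, 0, 0]])

```text
t: 18.12
ee_pos: [633.6, -90.6, 334.5]
tcp_rot: [0.999, 0.05, -0.0, -0.0]
wrist_force: [0.0, -0.2, -0.1]
opening: 47.6
finger_force: 0.0
```

step_arm(moves=[[0.5, 0, -1, 0, 0], [0.5, 0, -1, 0, 0], [0.5, 0, -1, 0, 0], [0.5, 0, -1, 0, 0], [0.5, 0, -1, 0, 0]])

```text
t: 18.75
ee_pos: [633.6, -169.6, 334.9]
tcp_rot: [0.999, 0.051, 0.0, -0.0]
wrist_force: [-0.1, -0.3, 0.6]
opening: 47.7
finger_force: 0.0
```

```bash
cat > tilt.py <<'E'
# bundle fit of rocker pose, mat size and tilt zero: mat edges (white/dark) and yellow posts
import sys,pickle,numpy as np,cv2
from scipy.optimize import least_squares
from scipy.ndimage import map_coordinates
files=sys.argv[1:]
D=[pickle.load(open(f'pics/{f}.pkl','rb')) for f in files]
def proj(d,P,w=np.zeros(3)):
    R=cv2.Rodrigues(np.array(w,float))[0]
    q=(P-d['T'][:3,3])@(d['T'][:3,:3]@R);fx,fy,cx,cy=d['K'];return np.c_[fx*q[:,0]/q[:,2]+cx,fy*q[:,1]/q[:,2]+cy]
def world(p,L):
    c,s=np.cos(p[2]),np.sin(p[2]);return np.c_[p[0]+c*L[:,0]-s*L[:,1],p[1]+s*L[:,0]+c*L[:,1],L[:,2]]
# p: x,y,yaw,tilt0,A,B,postA,postB,hmat, then per camera class (wrist, scene) small rotation
C=np.array([[1,1],[1,-1],[-1,-1],[-1,1]])
def mat(p,turn):
    t=p[3]+.045*turn;c,s=np.cos(t),np.sin(t);x=C[:,0]*p[4];h=p[8]
    return world(p,np.c_[x*c+h*s,C[:,1]*p[5],58-x*s+h*c])
def posts(p): return world(p,np.c_[C*[p[6],p[7]],np.full(4,70.)])
def rot(p,d): return p[9:12] if d['n']=='wrist' else p[12:15]
S=np.linspace(.06,.94,45)
def measure(p,r):
    out=[]
    for d in D:
        g=cv2.cvtColor(np.ascontiguousarray(d['im']),cv2.COLOR_RGB2GRAY).astype(float)
        M=mat(p,d['turn']);m=proj(d,M,rot(p,d));cen=m.mean(0)
        for i in range(4):
            j=(i+1)%4;P=M[i]+S[:,None]*(M[j]-M[i]);q=proj(d,P,rot(p,d))
            n=np.array([-(m[j]-m[i])[1],(m[j]-m[i])[0]]);n/=np.linalg.norm(n);n*=np.sign(n@(m[i]-cen))
            o=np.arange(-r,r+.01,.25);X=q[:,None]+o[:,None]*n
            v=map_coordinates(g,[X[...,1],X[...,0]],order=1,mode='nearest')
            gr=np.gradient(cv2.GaussianBlur(v,(1,0)[0:0] or (5,1),0),axis=1)*4;k=gr.argmax(1)
            for a in range(len(S)):
                w=np.clip(gr[a,max(0,k[a]-4):k[a]+5],0,None);oo=o[max(0,k[a]-4):k[a]+5]
                if gr[a,k[a]]>15 and 2<k[a]<len(o)-3 and (0<X[a,k[a],1]<395):
                    out.append((d,'m',i,S[a],X[a,k[a]]*0+q[a]+n*(w@oo)/w.sum(),n))
        hsv=cv2.cvtColor(np.ascontiguousarray(d['im']),cv2.COLOR_RGB2HSV)
        y=cv2.inRange(hsv,(18,120,60),(36,255,255))
        tp=posts(p);q=proj(d,tp,rot(p,d));up=proj(d,tp+[0,0,10],rot(p,d))-q
        for i in range(4):
            yy,xx=np.nonzero(y);near=np.hypot(xx-q[i,0],yy-q[i,1])<max(r*1.5,7)
            if near.sum()<4: continue
            u=up[i]/np.linalg.norm(up[i]);pts=np.c_[xx,yy][near];al=pts@u
            tip=pts[al>al.max()-2.5].mean(0)   # head of the post, about 1 px inside its end
            out.append((d,'p',i,0,tip+u*1.,None))
    return out
def res(p,obs):
    R=[]
    for d in D:
        M=mat(p,d['turn']);m=posts(p);q=proj(d,m,rot(p,d));ob=[o for o in obs if o[0] is d]
        e=[o for o in ob if o[1]=='m']
        if e:
            P=np.array([M[o[2]]+o[3]*(M[(o[2]+1)%4]-M[o[2]]) for o in e]);z=proj(d,P,rot(p,d))
            R+=list(((z-np.array([o[4] for o in e]))*np.array([o[5] for o in e])).sum(1)*.5)
        for o in ob:
            if o[1]=='p': R+=list((q[o[2]]-o[4])*.5)
    return np.r_[R,(p[8]-13)/2,p[9:]/.004]
p=np.r_[664,-19,-.12,-.105,108,86,121,95,13,np.zeros(6)]
for r in (14,9,6,4,4,3):
    obs=measure(p,r);f=least_squares(lambda x:res(x,obs),p,loss='soft_l1',x_scale=np.r_[1,1,.01,.01,1,1,1,1,1,np.full(6,.001)]);p=f.x
J=f.jac;cov=np.linalg.pinv(J.T@J)
print(np.round(p,4).tolist(),'rms',np.sqrt(np.mean(f.fun**2)),len(f.fun),'sd tilt0',cov[3,3]**.5)
for d,fn in zip(D,files):
    e={i:[((proj(d,(mat(p,d['turn'])[i]+o[3]*(mat(p,d['turn'])[(i+1)%4]-mat(p,d['turn'])[i]))[None],rot(p,d))[0]-o[4])@o[5]) for o in obs if o[0] is d and o[1]=='m' and o[2]==i] for i in range(4)}
    print(fn,'tilt',round(p[3]+.045*d['turn'],4),{i:(len(v),round(float(np.median(v)),2)) for i,v in e.items() if v},'posts',sum(o[0] is d and o[1]=='p' for o in obs))
E
python3 - <<'E'
from h import *
s=state();print(s['t'],s['ee_pos'],abs(s['joint_vel']).max());store('wrist','a_w7',2.278)
E
python3 tilt.py a_w5 a_w6 a_w7; python3 tilt.py a_w5 a_w6 a_w7 a_scene1 a_s2 a_s3 a_s4;python3 tilt.py a_scene1 a_s2 a_s3 a_s4
```

```text
18.75 [ 633.5550009  -169.64969159  334.90666019] 0.006488750151706962
[665.3746, -19.6746, -0.125, -0.1316, 107.1203, 84.6368, 116.5399, 100.2747, 14.3895, 0.0002, 0.0013, 0.0002, 0.0, 0.0, 0.0] rms 0.1733125626867227 570 sd tilt0 0.00818636057171743
a_w5 tilt -0.0291 {0: (45, -0.04), 1: (45, 0.16), 2: (44, -0.05), 3: (45, 0.04)} posts 4
a_w6 tilt -0.0291 {0: (45, 0.07), 1: (45, 0.0), 2: (45, 0.05), 3: (45, 0.1)} posts 4
a_w7 tilt -0.0291 {0: (45, 0.01), 1: (45, -0.02), 2: (45, 0.06), 3: (45, -0.07)} posts 4
[664.1132, -19.4354, -0.1246, -0.1401, 107.1978, 84.224, 116.0291, 99.7604, 14.6969, -0.0023, 0.0007, -0.0, 0.0021, -0.0007, 0.0004] rms 0.2499316248320308 1320 sd tilt0 0.004474529204317512
a_w5 tilt -0.0376 {0: (45, -0.18), 1: (45, -0.29), 2: (44, -0.05), 3: (45, -0.27)} posts 4
a_w6 tilt -0.0376 {0: (45, 0.09), 1: (45, -0.22), 2: (45, 0.15), 3: (45, -0.27)} posts 4
a_w7 tilt -0.0376 {0: (45, -0.16), 1: (45, -0.45), 2: (45, -0.02), 3: (45, -0.36)} posts 4
a_scene1 tilt -0.1401 {0: (45, -0.09), 1: (45, 0.43), 2: (45, 0.09), 3: (45, 0.51)} posts 4
a_s2 tilt -0.0694 {0: (45, 0.04), 1: (45, 0.45), 2: (43, 0.11), 3: (45, 0.51)} posts 4
a_s3 tilt -0.0377 {0: (45, 0.15), 1: (45, 0.46), 2: (45, 0.22), 3: (45, 0.5)} posts 4
a_s4 tilt -0.0376 {0: (45, 0.15), 1: (45, 0.46), 2: (45, 0.07), 3: (45, 0.45)} posts 4
[661.7584, -18.3315, -0.1255, -0.1353, 106.7928, 83.5863, 111.9274, 99.1353, 9.0027, 0.0, 0.0, -0.0, -0.0, -0.0002, 0.0002] rms 0.12059831456054192 757 sd tilt0 0.0291860140696754
a_scene1 tilt -0.1353 {0: (45, -0.02), 1: (45, -0.02), 2: (45, -0.03), 3: (45, 0.03)} posts 4
a_s2 tilt -0.0646 {0: (45, -0.05), 1: (45, -0.03), 2: (43, 0.05), 3: (45, 0.03)} posts 4
a_s3 tilt -0.0329 {0: (45, -0.06), 1: (45, 0.01), 2: (45, 0.16), 3: (45, 0.03)} posts 4
a_s4 tilt -0.0328 {0: (45, -0.05), 1: (45, 0.01), 2: (45, 0.01), 3: (45, 0.02)} posts 4
```

```bash
python3 - <<'E'
s=open('tilt.py').read()
s=s.replace("R=cv2.Rodrigues(np.array(w,float))[0]\n    q=(P-d['T'][:3,3])","w=np.r_[w,np.zeros(6-len(w))];R=cv2.Rodrigues(w[:3].copy())[0]\n    q=(P-d['T'][:3,3]-w[3:])")
s=s.replace("p[9:12] if d['n']=='wrist' else p[12:15]","p[9:15] if d['n']=='wrist' else p[15:21]")
s=s.replace("p[9:]/.004]","np.r_[p[9:12],p[15:18]]/SR,np.r_[p[12:15],p[18:21]]/1.5]")
s=s.replace("np.zeros(6)]\nfor","np.zeros(12)]\nfor").replace("np.full(6,.001)]","np.tile([.001]*3+[1]*3,2)]")
s=s.replace("files=sys.argv[1:]","SR,WP=map(float,sys.argv[1:3]);files=sys.argv[3:]").replace("R+=list((q[o[2]]-o[4])*.5)","R+=list((q[o[2]]-o[4])*WP)")
open('tilt.py','w').write(s)
E
for a in ".004 .5" ".004 3" ".02 3" ".0005 .01"; do echo == $a; python3 tilt.py $a a_w5 a_w6 a_w7 | head -2;python3 tilt.py $a a_w5 a_w6 a_w7 a_scene1 a_s2 a_s3 a_s4|head -2; done
```

```text
== .004 .5
[665.1682, -19.6955, -0.1249, -0.1309, 107.0851, 84.615, 116.0463, 99.737, 12.5916, -0.0002, 0.0014, 0.0002, 0.0, -0.0, -1.9219, 0.0, 0.0, 0.0, 0.0, 0.0, 0.0] rms 0.15981093131329108 576 sd tilt0 0.008175932867988782
a_w5 tilt -0.0284 {0: (45, -0.04), 1: (45, 0.16), 2: (44, -0.05), 3: (45, 0.04)} posts 4
[661.5058, -19.2388, -0.1247, -0.1329, 107.0469, 84.3789, 114.5096, 98.8294, 8.7916, -0.0023, 0.0009, 0.0001, -2.6088, 0.2902, -6.1137, 0.0008, -0.001, 0.0002, 2.6089, -0.2903, 1.7823] rms 0.20312986389702273 1326 sd tilt0 0.005239381353831028
a_w5 tilt -0.0304 {0: (45, -0.06), 1: (45, -0.07), 2: (44, -0.04), 3: (45, -0.14)} posts 4
== .004 3
[664.5812, -19.8236, -0.1237, -0.1249, 106.928, 84.5595, 114.8091, 98.4774, 8.43, -0.0018, 0.0015, 0.0007, -0.0, 0.0, -6.4671, 0.0, 0.0, 0.0, 0.0, 0.0, 0.0] rms 0.5589424402154938 576 sd tilt0 0.007035036097725745
a_w5 tilt -0.0224 {0: (45, -0.0), 1: (45, 0.01), 2: (44, -0.12), 3: (45, 0.07)} posts 4
[658.7975, -18.7778, -0.1235, -0.1247, 106.99, 84.4968, 114.4081, 98.7767, 7.5778, -0.0026, 0.0006, 0.0007, -5.4016, 0.7439, -7.005, 0.0
[... 774 characters left out ...]
45, -0.05), 1: (45, -0.04), 2: (44, -0.15), 3: (45, -0.09)} posts 4
== .0005 .01
[665.2125, -19.0788, -0.1253, -0.1305, 107.1158, 84.6374, 116.321, 99.9538, 13.9027, -0.0, 0.0001, -0.0, 0.0, 0.0, -0.4879, 0.0, 0.0, 0.0, 0.0, 0.0, 0.0] rms 0.10166003015476162 576 sd tilt0 0.007469507313402834
a_w5 tilt -0.028 {0: (45, -0.04), 1: (45, 0.14), 2: (44, -0.04), 3: (45, 0.08)} posts 4
[663.0516, -18.5699, -0.1251, -0.1354, 107.0552, 84.342, 115.2206, 99.5155, 12.634, -0.0, 0.0001, -0.0, -2.0834, 0.4559, -2.1856, 0.0, -0.0, 0.0, 2.0834, -0.4559, 4.8601] rms 0.16682414922459607 1326 sd tilt0 0.004524286988974402
a_w5 tilt -0.0329 {0: (45, -0.05), 1: (45, -0.1), 2: (44, -0.05), 3: (45, -0.12)} posts 4
```

step_arm(moves=[[0.5, -0.95, 0.9, 0, 0.45], [0.5, -0.95, 0.9, 0, 0.45], [0.5, -0.95, 0.9, 0, 0.45], [0.5, -0.95, 0.9, 0, 0.45]])

```text
t: 19.3
ee_pos: [557.8, -99.0, 335.0]
tcp_rot: [0.974, 0.225, 0.0, 0.0]
wrist_force: [0.2, 0.4, 0.3]
opening: 47.8
finger_force: 0.0
```

step_arm(moves=[[0.5, -0.94, 0.9, -1, 0], [0.5, -0.94, 0.9, -1, 0], [0.5, -0.94, 0.9, -1, 0], [0.5, -0.94, 0.9, -1, 0]])

```text
t: 19.8
ee_pos: [483.4, -27.6, 255.0]
tcp_rot: [0.974, 0.225, 0.0, 0.0]
wrist_force: [0.2, -1.4, 0.3]
opening: 47.2
finger_force: 0.0
```

step_arm(moves=[[0.5, 0, 0.37, -1, 0], [0.5, 0, 0.37, -1, 0], [0.5, 0, 0.37, -1, 0], [0.5, 0, 0.37, -1, 0]])

```text
t: 20.3
ee_pos: [483.7, 1.6, 175.8]
tcp_rot: [0.974, 0.225, 0.001, 0.0]
wrist_force: [-0.5, -0.2, -0.4]
opening: 47.8
finger_force: 0.0
```

Run:
```python
from h import *
s=state();q=s['tcp_rot'];print(s['t'],s['ee_pos'],s['opening'],np.arctan2(q[1]**2-q[0]**2,2*q[0]*q[1]))
```

```text
20.3 [483.65899845   1.60047351 175.83501196] 47.76982710626415 -1.1171080595188831
```

Now descend 109 mm, grip, and turn 0.6 rad (a share of -0.76).

step_arm(moves=[[0.5, -0.02, 0.03, -0.5, 0], [0.5, -0.02, 0.03, -1, 0], [0.5, -0.02, 0.03, -1, 0]])

```text
t: 20.68
ee_pos: [480.6, 4.3, 94.1]
tcp_rot: [0.974, 0.225, -0.001, -0.0]
wrist_force: [0.7, 0.0, 0.2]
opening: 47.3
finger_force: 0.0
```

step_arm(moves=[[0.5, 0, 0, -0.36, 0], [0.5, 0, 0, -0.36, 0], [1, 0, 0, -0.36, 0], [1, 0, 0, -0.36, 0], [1, 0, 0, -0.36, 0], [1, 0, 0, -0.36, 0], [1, 0, 0, -0.36, 0]], force=30)

```text
t: 21.55
ee_pos: [481.5, 3.7, 66.4]
tcp_rot: [0.974, 0.226, 0.001, 0.001]
wrist_force: [1.3, -12.2, 3.8]
opening: 14.0
finger_force: 30.0
```

step_arm(moves=[[1, 0, 0, 0, -0.2], [1, 0, 0, 0, -0.4], [1, 0, 0, 0, -0.6], [1, 0, 0, 0, -0.76], [1, 0, 0, 0, -0.76], [1, 0, 0, 0, -0.76]])

```text
t: 22.3
ee_pos: [481.5, 3.7, 66.4]
tcp_rot: [0.997, -0.071, 0.001, 0.001]
wrist_force: [0.9, -11.4, 3.9]
opening: 13.7
finger_force: 30.0
```

Run:
```python
from h import *
s=state();q=s['tcp_rot'];yaw=np.arctan2(q[1]**2-q[0]**2,2*q[0]*q[1]);t=1.1599-yaw
print(s['t'],s['ee_pos'],s['wrist_force'],yaw,t,s['opening'])
store('scene','a_s5',t)
```

```text
22.3 [481.45521067   3.74153717  66.39279827] [  0.89990026 -11.42318655   3.88615147] -1.713062478792608 2.872962478792608 13.731975411671854
```

step_arm(moves=[[0.5, 0, 0, 0, 0], [0.5, 0, 0, 0, 0], [0.5, 0, 0, 0.3, 0], [0.5, 0, 0, 1, 0], [0.5, 0, 0, 1, 0]])

```text
t: 22.98
ee_pos: [482.0, 4.9, 148.9]
tcp_rot: [0.997, -0.071, 0.003, 0.0]
wrist_force: [-0.4, 0.0, -0.0]
opening: 47.0
finger_force: 0.0
```

step_arm(moves=[[0.5, 0, 0, 1, 0], [0.5, 0, 0, 1, 0], [0.5, 0, 0, 1, 0]])

```text
t: 23.35
ee_pos: [480.7, 4.9, 226.0]
tcp_rot: [0.997, -0.071, 0.001, 0.0]
wrist_force: [-0.0, 0.4, -0.8]
opening: 47.6
finger_force: 0.0
```

step_arm(moves=[[0.5, 0.95, 0.9, 0.75, 0], [0.5, 0.95, 0.9, 0.75, 0], [0.5, 0.95, 0.9, 0.75, 0]])

```text
t: 23.72
ee_pos: [558.3, 78.7, 284.9]
tcp_rot: [0.998, -0.07, 0.0, -0.0]
wrist_force: [-0.5, -0.6, -0.8]
opening: 47.3
finger_force: 0.0
```

step_arm(moves=[[0.5, 0.95, 0.9, 0.75, 0], [0.5, 0.95, 0.9, 0.75, 0], [0.5, 0.95, 0.9, 0.75, 0], [0.5, 0.95, 0.9, 0.75, 0], [0.5, 0.95, 0.9, 0.75, 0]])

```text
t: 24.35
ee_pos: [631.7, 147.8, 344.5]
tcp_rot: [0.997, -0.072, -0.001, 0.0]
wrist_force: [-0.2, 0.1, 0.6]
opening: 47.2
finger_force: 0.0
```

Run:
```python
from h import *
s=state();print(s['t'],s['ee_pos'],abs(s['joint_vel']).max());store('wrist','b_1',2.873);store('scene','a_s6',2.873)
```

```text
24.35 [631.73046319 147.84080586 344.50390505] 0.01488485290095585
```

step_arm(moves=[[0.5, 0, -1, 0, 0], [0.5, 0, -1, 0, 0], [0.5, 0, -1, 0, 0]])

```text
t: 24.82
ee_pos: [632.4, 67.7, 346.0]
tcp_rot: [0.997, -0.072, 0.0, -0.0]
wrist_force: [0.6, 0.0, 0.2]
opening: 47.8
finger_force: 0.0
```

step_arm(moves=[[0.5, 0, -1, 0, 0], [0.5, 0, -1, 0, 0], [0.5, 0, -1, 0, 0], [0.5, 0, -1, 0, 0], [0.5, 0, -1, 0, 0]])

```text
t: 25.45
ee_pos: [632.6, -9.8, 345.9]
tcp_rot: [0.998, -0.07, 0.0, -0.0]
wrist_force: [-0.3, -0.5, 0.3]
opening: 47.4
finger_force: 0.0
```

Run:
```python
from h import *
s=state();print(s['t'],s['ee_pos'],abs(s['joint_vel']).max());store('wrist','b_2',2.873)
```

```text
25.45 [632.62103511  -9.77732514 345.89809596] 0.004626615299770224
```

step_arm(moves=[[0.5, 0.5, -1, 0, 0.24], [0.5, 0.5, -1, 0, 0.48], [0.5, 0.5, -1, 0, 0.72], [0.5, 0.5, -1, 0, 1], [0.5, 0.5, -1, 0, 1]])

```text
t: 26.12
ee_pos: [672.7, -90.6, 345.8]
tcp_rot: [0.949, 0.316, -0.0, -0.0]
wrist_force: [0.8, 0.1, -0.6]
opening: 47.5
finger_force: 0.0
```

step_arm(moves=[[0.5, 0.5, -1, 0, 0.24], [0.5, 0.5, -1, 0, 0.48], [0.5, 0.5, -1, 0, 0.72], [0.5, 0.5, -1, 0, 1], [0.5, 0.5, -1, 0, 1]])

```text
t: 26.75
ee_pos: [712.7, -170.8, 345.8]
tcp_rot: [0.756, 0.654, 0.0, -0.0]
wrist_force: [-1.2, 0.5, 0.4]
opening: 47.6
finger_force: 0.0
```

step_arm(moves=[[0.5, 0, 0, 0, 0.24], [0.5, 0, 0, 0, 0.48], [0.5, 0, 0, 0, 0.72], [0.5, 0, 0, 0, 1], [0.5, 0, 0, 0, 1]])

```text
t: 27.38
ee_pos: [712.6, -170.8, 345.9]
tcp_rot: [0.449, 0.894, 0.0, 0.0]
wrist_force: [-1.4, 0.0, 0.1]
opening: 47.5
finger_force: 0.0
```

step_arm(moves=[[0.5, 0, 0, 0, 0.24], [0.5, 0, 0, 0, 0.48], [0.5, 0, 0, 0, 0.72], [0.5, 0, 0, 0, 1], [0.5, 0, 0, 0, 1], [0.5, 0, 0, 0, 1], [0.5, 0, 0, 0, 1]])

```text
t: 28.25
ee_pos: [712.6, -171.1, 345.9]
tcp_rot: [0.073, 0.997, 0.0, 0.0]
wrist_force: [-0.3, -0.6, 0.9]
opening: 47.7
finger_force: 0.0
```

Run:
```python
from h import *
s=state();print(s['t'],s['ee_pos'],abs(s['joint_vel']).max());store('wrist','b_3',2.873)
```

```text
28.25 [ 712.60993916 -171.104836    345.90649971] 0.01798155055945319
```

step_arm(moves=[[0.5, 0, 1, 0, 0], [0.5, 0, 1, 0, 0], [0.5, 0, 1, 0, 0]])

```text
t: 28.68
ee_pos: [712.7, -90.1, 346.2]
tcp_rot: [0.071, 0.997, -0.0, 0.0]
wrist_force: [0.9, 0.2, 0.6]
opening: 47.5
finger_force: 0.0
```

step_arm(moves=[[0.5, 0, 1, 0, 0], [0.5, 0, 1, 0, 0], [0.5, 0, 1, 0, 0], [0.5, 0, 1, 0, 0], [0.5, 0, 1, 0, 0]])

```text
t: 29.3
ee_pos: [712.7, -12.8, 345.7]
tcp_rot: [0.072, 0.997, -0.0, -0.0]
wrist_force: [0.6, 0.1, 0.2]
opening: 47.5
finger_force: 0.0
```

```bash
python3 - <<'E'
from h import *
s=state();print(s['t'],s['ee_pos'],abs(s['joint_vel']).max());store('wrist','b_4',2.873)
E
B="b_1 b_2 b_3 b_4"; A="a_w5 a_w6 a_w7"; S="a_scene1 a_s2 a_s3 a_s4 a_s5 a_s6"
for a in ".004 .5" ".02 .5" ".02 .01" ".0005 .01"; do echo == $a; for f in "$B" "$B $A" "$B $A $S"; do python3 tilt.py $a $f >o; head -1 o; grep b_ o; done; done
```

```text
29.3 [712.65579123 -12.80285542 345.72512265] 0.00462089803633064
== .004 .5
[665.2535, -19.0753, -0.125, -0.1295, 107.1022, 84.6196, 116.5012, 99.9179, 12.7722, -0.0, -0.0001, -0.0001, 0.0, 0.0, -1.5744, 0.0, 0.0, 0.0, 0.0, 0.0, 0.0] rms 0.16045757390911766 765 sd tilt0 0.007016199862905112
b_1 tilt -0.0002 {0: (45, 0.12), 1: (45, 0.1), 2: (45, 0.04), 3: (45, 0.11)} posts 4
b_2 tilt -0.0002 {0: (45, -0.0), 1: (45, 0.03), 2: (45, 0.05), 3: (45, 0.05)} posts 4
b_3 tilt -0.0002 {0: (45, 0.03), 1: (45, -0.13), 2: (45, -0.03), 3: (45, -0.19)} posts 4
b_4 tilt -0.0002 {0: (45, -0.05), 1: (45, 0.02), 2: (45, 0.02), 3: (45, 0.08)} posts 4
[665.2243, -19.0619, -0.1251, -0.1297, 107.0542, 84.5908, 116.0134, 99.5523, 11.706, -0.0, 0.0001, -0.0, -0.0, -0.0, -2.8583, 0.0, 0.0, 0.0, 0.0, 0.0, 0.0] rms 0.1601760309314836 1328 sd tilt0 0.004835716829173489
b_1 tilt -0.0004 {0: (45, 0.09), 1: (45, 0.1), 2: (45, 0.07), 3: (45, 0.12)} posts 4
b_2 tilt -0.0004 {0: (45, -0.15), 1: (45, -0.0), 2: (45, 0.08), 3: (45, 0.11)} posts 4
b_3 tilt -0.0004 {0: (45, 0.01), 1: (45, -0.12), 2: (45, -0.01), 3: (45, -
[... 5163 characters left out ...]
5, -0.01), 3: (45, -0.2)} posts 4
b_4 tilt -0.0008 {0: (45, -0.04), 1: (45, 0.06), 2: (45, 0.03), 3: (45, 0.06)} posts 4
[661.9465, -18.4626, -0.125, -0.1323, 107.0217, 84.4549, 115.5786, 99.6986, 12.6353, -0.0001, 0.0001, -0.0, -3.2453, 0.5985, -2.1154, 0.0, -0.0, 0.0, 3.2453, -0.5985, 7.4886] rms 0.16167591354716568 2454 sd tilt0 0.0033111954950883963
b_1 tilt -0.003 {0: (45, 0.09), 1: (45, 0.07), 2: (45, 0.06), 3: (45, -0.05)} posts 4
b_2 tilt -0.003 {0: (45, -0.15), 1: (45, -0.16), 2: (45, 0.07), 3: (45, 0.06)} posts 4
b_3 tilt -0.003 {0: (45, 0.01), 1: (45, -0.2), 2: (45, 0.01), 3: (45, -0.21)} posts 4
b_4 tilt -0.003 {0: (45, -0.01), 1: (45, 0.03), 2: (45, 0.04), 3: (45, 0.01)} posts 4
```

Every variant puts the tilt between -0.0002 and -0.003 rad, inside the ±0.0087 tolerance. Next, the stop reset.

step_arm(moves=[[0.2, -0.54, -0.81, -0.45, 0], [0.2, -0.54, -0.81, -0.45, 0], [0.2, -0.54, -0.81, -0.45, 0]])

```text
t: 29.72
ee_pos: [668.7, -77.8, 309.6]
tcp_rot: [0.072, 0.997, 0.0, -0.0]
wrist_force: [-0.0, 0.3, 1.0]
opening: 71.8
finger_force: 0.0
```

step_arm(moves=[[0.2, -0.54, -0.81, -0.45, 0], [0.2, -0.54, -0.81, -0.45, 0], [0.2, -0.54, -0.81, -0.45, 0]])

```text
t: 30.1
ee_pos: [626.2, -141.5, 274.0]
tcp_rot: [0.072, 0.997, 0.0, -0.0]
wrist_force: [0.5, 0.2, 1.0]
opening: 75.7
finger_force: 0.0
```

step_arm(moves=[[0.2, -0.54, -0.81, -0.45, 0], [0.2, -0.54, -0.81, -0.45, 0], [0.2, -0.54, -0.81, -0.45, 0], [0.2, -0.54, -0.81, -0.45, 0]])

```text
t: 30.6
ee_pos: [584.2, -204.8, 238.8]
tcp_rot: [0.071, 0.997, -0.0, 0.001]
wrist_force: [-0.4, 0.4, -0.5]
opening: 76.1
finger_force: 0.0
```

step_arm(moves=[[0.2, -0.54, -0.81, -0.45, 0], [0.2, -0.54, -0.81, -0.45, 0], [0.2, -0.54, -0.81, -0.45, 0], [0.2, -0.54, -0.81, -0.45, 0], [0.2, -0.54, -0.81, -0.45, 0]])

```text
t: 31.22
ee_pos: [540.7, -269.6, 202.5]
tcp_rot: [0.071, 0.998, -0.0, 0.001]
wrist_force: [0.4, -0.3, 0.4]
opening: 76.0
finger_force: 0.0
```

Run:
```python
from h import *
s=state();q=s['tcp_rot'];print(s['t'],s['ee_pos'],s['opening'],s['qpos'][5],np.arctan2(q[1]**2-q[0]**2,2*q[0]*q[1]))
grab('wrist','w8.png')
from f import *
p=proj('wrist',[539,-272,95]).astype(int);red=redmask('w8.png',p[0]-40,p[0]+40,p[1]-40,p[1]+40);print(p,cv2.boundingRect(red))
for top in(101,106):
  r=fit('wrist',red,lambda x:head(x,top),[539,-272],step=[5,5]);print(top,r.x,r.fun,red.sum())
```

```text
31.225 [ 540.6572592  -269.57683151  202.52244423] 75.96759634070315 -2.0016409940036533 1.4295724136496517
[316 192] (295, 165, 45, 46)
101 [ 537.78065541 -270.59561294] 429.10980392156864 1590
106 [ 536.82704353 -270.10433865] 500.2941176470588 1590
```

step_arm(moves=[[0.2, -0.03, -0.02, -0.5, 0], [0.2, -0.03, -0.02, -1, 0], [0.2, -0.03, -0.02, -1, 0]])

```text
t: 31.65
ee_pos: [536.7, -271.0, 120.0]
tcp_rot: [0.071, 0.997, 0.001, -0.002]
wrist_force: [-0.5, -0.7, 0.4]
opening: 76.3
finger_force: 0.0
```

step_arm(moves=[[0.2, 0, 0, -0.3, 0], [0.2, 0, 0, -0.54, 0], [0.2, 0, 0, -0.54, 0], [1, 0, 0, -0.54, 0], [1, 0, 0, -0.54, 0], [1, 0, 0, -0.54, 0], [1, 0, 0, -0.54, 0], [1, 0, 0, -0.54, 0]], force=35)

```text
t: 32.65
ee_pos: [537.5, -271.6, 78.8]
tcp_rot: [0.071, 0.997, 0.0, 0.0]
wrist_force: [0.8, 2.4, 2.4]
opening: 38.6
finger_force: 35.0
```

step_arm(moves=[[1, 0, 0, 0, -0.2], [1, 0, 0, 0, -0.4], [1, 0, 0, 0, -0.6], [1, 0, 0, 0, -0.8], [1, 0, 0, 0, -1], [1, 0, 0, 0, -1]])

```text
t: 33.4
ee_pos: [537.1, -272.3, 78.8]
tcp_rot: [0.447, 0.895, -0.0, -0.0]
wrist_force: [-2.2, -2.3, 3.7]
opening: 38.9
finger_force: 35.0
```

step_arm(moves=[[1, 0, 0, 0, -0.2], [1, 0, 0, 0, -0.4], [1, 0, 0, 0, -0.6], [1, 0, 0, 0, -0.78], [1, 0, 0, 0, -0.78], [1, 0, 0, 0, -0.78]])

```text
t: 34.15
ee_pos: [536.5, -272.3, 78.9]
tcp_rot: [0.695, 0.719, -0.001, -0.001]
wrist_force: [-7.1, -2.3, 5.5]
opening: 38.6
finger_force: 35.0
```

step_arm(moves=[[0.2, 0, 0, 0, 0], [0.2, 0, 0, 0, 0], [0.2, 0, 0, 0, 0], [0.2, 0, 0, 0.5, 0], [0.2, 0, 0, 1, 0], [0.2, 0, 0, 1, 0]])

```text
t: 34.9
ee_pos: [538.6, -272.5, 161.4]
tcp_rot: [0.696, 0.718, 0.001, 0.003]
wrist_force: [-0.7, 0.1, -0.6]
opening: 75.9
finger_force: 0.0
```

step_arm(moves=[[0.2, -0.45, 0.92, 0.7, 0], [0.2, -0.45, 0.92, 0.7, 0], [0.2, -0.45, 0.92, 0.7, 0], [0.2, -0.45, 0.92, 0.7, 0], [0.2, -0.45, 0.92, 0.7, 0]])

```text
t: 35.52
ee_pos: [501.4, -199.0, 213.4]
tcp_rot: [0.696, 0.718, -0.0, -0.001]
wrist_force: [-0.5, -0.3, -1.2]
opening: 76.2
finger_force: 0.0
```

```bash
python3 - <<'E'
from f import *
s=state();print(s['t'],s['ee_pos'])
grab('wrist','w9.png');store('scene','a_s7',2.873)
p=proj('wrist',[538.5,-271.5,106]).astype(int);print(p)
a=cv2.imread('pics/w9.png')[max(0,p[1]-60):p[1]+60,max(0,p[0]-60):p[0]+60]
b=cv2.imread('pics/a_s7.png')[180:300,215:395]; c=cv2.imread('pics/scene1.png')[180:240,215:275]
r=lambda i,w,h:cv2.resize(i,(w,h),interpolation=cv2.INTER_CUBIC)
cv2.imwrite('pics/c4.png',np.hstack([np.vstack([r(a,300,300),r(c,300,300)]),r(b,500,600)]))
E
python3 tilt.py .004 .5 a_scene1 a_s2 a_s3 a_s6 a_s7 b_1 b_2 b_3 b_4|head -6
```

```text
35.525 [ 501.4397887  -198.9823336   213.43587559]
[359 273]
[662.1462, -18.7914, -0.1248, -0.1324, 106.9051, 84.3205, 114.8044, 98.9497, 8.6146, -0.0002, 0.0003, -0.0001, -3.0701, 0.2528, -6.5505, 0.0006, -0.0006, 0.0002, 3.0702, -0.2528, 1.9068] rms 0.19931154114202163 1703 sd tilt0 0.004395947789436747
a_scene1 tilt -0.1324 {0: (45, 0.04), 1: (45, 0.18), 2: (45, -0.05), 3: (45, 0.24)} posts 4
a_s2 tilt -0.0617 {0: (45, -0.01), 1: (45, 0.2), 2: (43, 0.01), 3: (45, 0.26)} posts 4
a_s3 tilt -0.0299 {0: (45, 0.0), 1: (45, 0.21), 2: (45, 0.1), 3: (45, 0.25)} posts 4
a_s6 tilt -0.0031 {0: (45, -0.06), 1: (45, 0.17), 2: (45, -0.03), 3: (45, 0.2)} posts 4
a_s7 tilt -0.0031 {0: (45, -0.08), 1: (45, 0.17), 2: (45, 0.17), 3: (45, 0.26)} posts 4
```

View pics/c4.png

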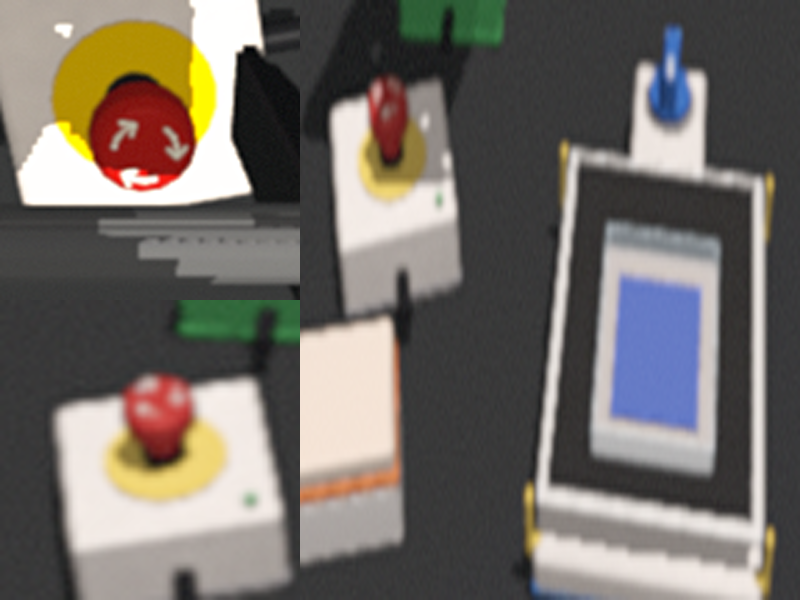

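The dark neck is visible again under the red head, and the platform corners line up with the posts. I'll compare the head's position numerically with the earlier up and latched pictures.

Run:
```python
from f import *
for n in ('scene1','s2','a_s4','a_s6','a_s7'):
    m=redmask(n+'.png',228,265,185,215);ys,xs=np.nonzero(m);print(n,cv2.boundingRect(m),xs.mean().round(2),ys.mean().round(2))
m=redmask('w9.png',300,420,220,330);print(cv2.boundingRect(m))
for top in(101,106):
  r=fit('wrist',m,lambda x:head(x,top),[538.5,-271.5],clip=280,step=[4,4]);print(top,r.x,r.fun,m.sum())
```

```text
scene1 (240, 195, 13, 17) 246.15 203.39
s2 (241, 197, 12, 15) 246.98 204.89
a_s4 (241, 197, 12, 15) 246.99 204.83
a_s6 (241, 197, 12, 15) 247.03 204.86
a_s7 (241, 196, 12, 16) 246.75 204.05
(335, 245, 42, 44)
101 [ 536.20506939 -275.65624476] 135.4470588235294 1381
106 [ 535.45095825 -273.50067139] 152.40392156862745 1381
```

step_arm(moves=[[0.2, 0, 1, 0, 0.24], [0.2, 0, 1, 0, 0.48], [0.2, 0, 1, 0, 0.72], [0.2, 0, 1, 0, 1], [0.2, 0, 1, 0, 1]])

```text
t: 36.25
ee_pos: [501.4, -118.6, 214.3]
tcp_rot: [0.368, 0.93, 0.0, -0.0]
wrist_force: [-0.4, -0.3, 0.0]
opening: 75.7
finger_force: 0.0
```

step_arm(moves=[[0.2, 0, 1, 0.5, 0], [0.2, 0, 1, 0.5, 0], [0.2, 0, 1, 0.5, 0]])

```text
t: 36.62
ee_pos: [501.7, -37.5, 255.2]
tcp_rot: [0.369, 0.929, 0.0, 0.001]
wrist_force: [-0.3, -1.1, -0.8]
opening: 76.1
finger_force: 0.0
```

step_arm(moves=[[0.2, 0, 1, 0.5, 0], [0.2, 0, 1, 0.5, 0], [0.2, 0, 1, 0.5, 0], [0.2, 0, 1, 0.5, 0]])

```text
t: 37.12
ee_pos: [501.3, 40.5, 293.6]
tcp_rot: [0.369, 0.929, -0.0, -0.001]
wrist_force: [0.7, 0.5, -0.4]
opening: 76.0
finger_force: 0.0
```

```bash
python3 - <<'E'
from f import *
store('scene','a_s8',2.873);grab('top','top2.png')
for n in ('scene1','s2','a_s6','a_s8'):
    m=redmask(n+'.png',228,265,185,215);ys,xs=np.nonzero(m);im=cv2.imread(f'pics/{n}.png').astype(int);ex=im[...,2]-im[...,1]
    print(n,cv2.boundingRect(m),xs.mean().round(2),ys.mean().round(2),ex[192:216,246].tolist())
E
python3 tilt.py .004 .5 a_scene1 a_s2 a_s3 a_s6 a_s8 b_1 b_2 b_3 b_4|tail -6
```

```text
scene1 (240, 195, 13, 17) 246.15 203.39 [1, 0, 26, 57, 70, 88, 116, 134, 135, 115, 97, 110, 126, 123, 109, 95, 88, 84, 70, 50, 13, 16, 24, 26]
s2 (241, 197, 12, 15) 246.98 204.89 [1, 0, 0, 12, 53, 71, 80, 104, 133, 127, 79, 49, 65, 108, 127, 115, 99, 90, 76, 52, 15, 13, 24, 26]
a_s6 (241, 197, 12, 15) 247.03 204.86 [1, 0, -3, 12, 53, 71, 80, 105, 133, 127, 78, 49, 67, 109, 128, 118, 100, 89, 79, 53, 13, 15, 25, 26]
a_s8 (241, 196, 12, 16) 246.56 203.74 [0, 0, 26, 68, 95, 116, 136, 136, 106, 59, 44, 69, 106, 122, 110, 95, 86, 83, 75, 46, 15, 15, 25, 26]
a_s6 tilt -0.0032 {0: (45, -0.07), 1: (45, 0.18), 2: (45, -0.05), 3: (45, 0.2)} posts 4
a_s8 tilt -0.0032 {0: (45, -0.07), 1: (45, 0.17), 2: (45, 0.18), 3: (45, 0.26)} posts 4
b_1 tilt -0.0032 {0: (45, 0.11), 1: (45, 0.07), 2: (45, 0.0), 3: (45, -0.12)} posts 4
b_2 tilt -0.0032 {0: (45, -0.02), 1: (45, -0.22), 2: (45, 0.03), 3: (45, 0.07)} posts 4
b_3 tilt -0.0032 {0: (45, -0.06), 1: (45, -0.36), 2: (45, -0.0), 3: (45, -0.19)} posts 4
b_4 tilt -0.0032 {0: (45, -0.02), 1: (45, 0.03), 2: (45, 0.03), 3: (45, -0.17)} posts 4
```

```bash
python3 -c "
from workcell import arm,state
print(arm.sign_off(),state()['t'])"
```

```text
the job is handed in; nothing more can be done
the job is handed in; nothing more can be done
```

The job is handed in at about 37 s: the stop was latched, the platform trimmed to level (measured tilt about 0 to -0.003 rad, tolerance 0.0087), then the red head was twisted clockwise and is back up at its starting height, with the tube rack, tip box and bottle never touched.

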